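# Fit the carrier wheel of the tube rotator over its drive studs

## Task

Put the tube rotator's carrier wheel back on its drive hub. With the wheel still standing on its roller stand, turn it until its two bolt holes lie at the same angle as the two studs of the hub and let go of it; then take hold of it again, carry it over and slide it onto the hub, clips facing out and bolt holes over the studs, fully home against the hub face, and leave it hanging there. Do not turn the hub or drop the wheel, and leave everything else where it stands.

Things in the scene. Friction and masses are not known exactly. Their poses are not given: they have to be found in the camera images.
- wheel: carrier wheel, loose, on edge on the stand: aluminium, 160 mm across, 0.2-0.45 kg, origin at its centre. x axis = axle line, level, toward the plain back face. Rim: plain band 54-80 mm from the centre, 10 mm thick, pinched across the thickness from the top or up to 45 degrees to the side. Web 8 mm thick, both centred on x = 0. At the start its y axis is level. A half turn about x fits as well
- bolt_hole (a point): centre of one of the wheel's two 13 mm bolt holes, at y = +34 mm in the wheel's frame; the other is at y = -34 mm; between them, in the middle, is a 36 mm bore. Axes as the wheel's
- wheel_front (a point): point on the wheel's axle line, 16 mm in front of its centre (wheel x = -16 mm), level with the outer ends of the eight white tube clips on its front. The clips stand in a circle, 39 to 51 mm from the centre
- stand: fixed roller stand, 190 mm wide (y), 90 mm deep (x), nothing higher than 103 mm; origin on the bench right below the wheel's centre, x along the wheel's axle line. White pads in front of and behind the rim (66-82 mm left and right of the middle, z = 73 to 99 mm) keep the wheel upright with 1.5 mm of play. The wheel lifts straight up and is clear of the stand when raised 90 mm
- stand_top (a point): where the wheel's centre is when it rests on the stand, 100 mm above the bench. The rim sits on two grooved, freely turning rollers 65 mm left and right of this point and 65 mm below it: the wheel can be turned about its centre in place and stays at the angle where it is let go
- rotator: fixed tube rotator, origin on the bench right below hub_face; x = hub axis, pointing away from the robot into the machine. Base plate 17 mm high, x = -46 to 106 mm; white housing 100 mm wide, 163 mm tall, x = 38 to 102 mm. A rod guard stands at each side, y = +-98 mm (8 mm thick, x = -26 to 26 mm, up to z = 229 mm); they leave room to hold the wheel only near its top
- hub_face (a point): middle of the hub's flat face (84 mm across, 125 mm above the bench) against which the wheel's web must rest. x = hub axis into the machine, the way the wheel slides on; y runs through both studs and turns with the hub. A spigot 32 mm across stands out of the middle to x = -28 mm, nose tapered to 18 mm from x = -16. Fully home, the wheel's centre is at x = -4 mm and hangs up to 2 mm low
- stud_tip (a point): tip of one of the hub's two studs, at y = +34 mm, x = -19 mm in hub_face's frame; the other is at y = -34 mm. Studs are 8 mm thick, the last 4 mm tapered
- drive_hub (a joint): angle of the hub about its x axis, rad: 0 with the studs side by side, pi/2 with one above the other; a positive turn about x lifts the stud on the +y (left) side. The gear motor holds it where it stopped: over 2 N m is needed to turn it
- timer: bystander, to be left alone: white kitchen-style timer, 62 x 64 x 20 mm, lying
- beaker: bystander, to be left alone: clear beaker, 67 mm wide, 81 mm tall
- small_bottle: bystander, to be left alone: small reagent bottle, 41 mm wide, 78 mm tall
- amber_bottle: bystander, to be left alone: amber reagent bottle, 58 mm wide, 118 mm tall
- dish: bystander, to be left alone: closed culture dish, 89 mm wide, 15 mm high
- tip_box: bystander, to be left alone: pipette-tip box with a clear lid, 87 x 122 x 79 mm

How it is judged (in metres and radians):
On the way:
1. the wheel stands on its roller stand, let go, with its bolt holes at about the angle of the studs (angle between the y axis of wheel and the y axis of hub_face, either way round below 0.32 rad and distance between wheel and stand_top below 0.012 m and contact force between the fingers and wheel below 0.1 N and linear speed of wheel below 0.02 m/s and angular speed of wheel below 0.1 rad/s), for 0.2 s.
At the end, for the whole second after the job is handed in: The wheel hangs on the hub at rest and let go: its bolt holes over the studs (within 0.09 rad), its centre within 5 mm of the hub axis in y and z and within about 4 mm of fully home (x between -8 and +1 mm in the hub face's frame), square to the axis within 0.1 rad, clips facing out (x of wheel in the frame of hub_face between -0.008 and 0.001 m and y of wheel in the frame of hub_face between -0.005 and 0.005 m and z of wheel in the frame of hub_face between -0.005 and 0.005 m and angle between the y axis of wheel and the y axis of hub_face, either way round below 0.09 rad and angle between the x axis of wheel and the x axis of hub_face, either way round below 0.1 rad and x of wheel_front in the frame of hub_face below -0.01 m and linear speed of wheel below 0.02 m/s and contact force between the fingers and wheel below 0.1 N); the robot touches nothing.
It fails at once if the wheel is dropped or laid on the bench (height (world z) of wheel below 0.085 m).
It fails at once if the drive hub is turned (distance of stud_tip from where it was at the start of the episode above 0.006 m).
It fails at once if a bystander is pushed aside or knocked over (distance of any of timer, beaker, small_bottle, amber_bottle, dish, tip_box from where it was at the start of the episode above 0.03 m).
It also fails if it takes over 54 s, if anything falls off the work surface, if the arm or the gripper's body presses on something with over 40 N, if the wrist force passes 120 N, or if a joint passes its speed limit or range.

## Robot

A 6-joint arm with a two-finger parallel gripper is mounted at the origin on a cart in front of the work surface, level with it; the furniture and walls round the work are solid. World frame = base frame: x ahead of the robot, y to its left, z up, the work surface at z = 0. Lengths are in mm, angles in rad, forces in N, time in s.
With the tool pointing down it reaches from about 350 to 875 mm from the base axis. Payload 4.2 kg.
Tool frame: the origin (TCP) lies between the finger pads; the fingertips stand 25 mm ahead of it and the grasp point (between the pads) lies 6 mm ahead of it; z points along the fingers, y is the line along which they close (so a half turn about z gives the same grasp; the last joint's range is limited). The gripper opens to 85 mm and grips with 20 to 120 N. Pads are 22 mm wide; open, the fingers measure 114 mm over their backs; the gripper's body (76 mm by 85 mm) begins 54 mm behind the grasp point. The pads swing forward as they close: fully open they stand 13 mm farther back than shut.
Start: joints at [1.452, 0.385, 0.008, 0, -1.194, -0.259], TCP at [230.515, 580.915, 256.312] pointing down, gripper open.
Joint ranges: [-3.14, 3.14], [-1.21, 2.06], [-1.07, 1.41], [-3.16, 2.05], [-2.99, -0.16], [-3.1, 3.1]. Speed limits (rad/s): [2.79, 2.79, 3.14, 3.14, 3.14, 3.14].

## Interface

Orientations are given as a unit quaternion [x, y, z, w].
In Python, from bench import arm gives the robot as it stands.
- The arm moves only by the shell command python3 -m pendant 'ROWS'. ROWS is JSON, a list of rows, each a list of 7 numbers: the shift along the tool's x, y, z in m, then the turn, a rotation vector about the tool's x, y, z in degrees, then the finger opening in m, from 0 to 0.0854. In form: [[x, y, z, wx, wy, wz, fingers], ...]. A call has 1 to 12 rows; each row shifts and turns the commanded pose from where the row before left it, along the tool's axes as they then stand; what a row does not reach is not made up. A row lasts 1/10 s, in which the tool goes at most 50 mm and 8.59 degrees, less where a joint would pass 70% of its speed; a pose out of reach is approached as far as the arm can. A call is refused whole if a number of a shift passes 0.05 or a number of a turn 8.59, either way. A call with a gripper value outside its range is refused whole. The fingers move at their own pace and stop on an object; the grip force is fixed at half the most. Time passes only in rows, so rows that do not move let the fingers close. It gives the time, the measured TCP pose, the force, the opening and the grip force at its end, in the units of the state.
- arm.read_state(): the state, without advancing time (a new reading comes with each control period).
- arm.get_image(name): name is "side" or "top"; returns a dict with "image" (480x640x3 uint8, red, green, blue), "fx", "fy", "cx", "cy" (pixels), "xyz" and "rotation" of the camera in the world. Camera axes: x right, y down, z forward; pixel columns grow to the right and rows downward; lengths in mm; the calibration is good to about 2 mm. A picture is of the moment at which its call begins. There is no depth.
- arm.job_done(): hands the job in; it is judged then, once.
The state is a dict: "clock": time; "joints": joint angles; "joint_vel": joint speeds; "joint_efforts": joint torques, N m; "position": TCP position; "ee_rot": TCP orientation; "contact_force": force on the tool from outside, world axes, zero at the start; "wrist_torque": the same for the moment, N m; "gripper_width": finger opening in mm; "grasp_force": force on a finger pad.
Only numpy, scipy, OpenCV 4.12 (cv2) and the standard library are available. Lean on these libraries where they do the work, as an engineer would, in place of code of your own. Each camera call takes 0.05 s, during which the arm holds its last target. There are 200 camera calls.

## Working session

There is one attempt and no reset: what is moved stays moved. The work goes in short steps, Python scripts to look and compute and a shell command to move; the robot and the scene stay as the last step left them, time stands still between calls to the robot, and variables do not carry over. Pictures are saved under pics/ and viewed, at most 10 in all, crops included, and the job is handed in when it is done.

```bash
ls; mkdir -p pics; python3 - <<'E'
from bench import arm
import cv2
s=arm.read_state(); print(s)
for n in("side","top"):
    d=arm.get_image(n); cv2.imwrite(f"pics/{n}0.png",d["image"][:,:,::-1]); print({k:v for k,v in d.items() if k!="image"})
E
```

```text
pics
{'clock': 0.0, 'joints': array([ 1.45157261e+00,  3.85546772e-01,  6.56162874e-03, -5.11726718e-04,
       -1.19399772e+00, -2.58578155e-01]), 'joint_vel': array([ 0.00088083, -0.00056263,  0.00054936,  0.00024289,  0.00071144,
        0.00035369]), 'joint_efforts': array([ 2.00638839e-03, -3.92291522e+01,  1.88404280e+01,  4.18596804e+00,
       -4.49829284e-03, -6.56410286e-07]), 'position': array([230.33963757, 580.40560493, 255.20042507]), 'ee_rot': array([ 9.82192864e-01, -1.87872102e-01, -1.61119503e-04,  1.10717179e-03]), 'contact_force': array([-0.26518505, -0.03671825, -0.69168378]), 'wrist_torque': array([0.03495465, 0.05097782, 0.00661987]), 'grasp_force': 0.0, 'gripper_width': 85.5903257237517}
{'fx': 585.3159116775583, 'fy': 585.3159116775583, 'cx': 315.9863542749862, 'cy': 232.01740046549338, 'xyz': array([-580.36955807,  628.55378008, 1051.08556387]), 'rotation': array([-0.46670821,  0.7657833 , -0.37629514,  0.23272591])}
{'fx': 469.88223967104057, 'fy': 469.88223967104057, 'cx': 318.2695302166289, 'cy': 230.82220665209405, 'xyz': array([ 264.0556753 ,   34.82082148, 1286.80907294]), 'rotation': array([ 0.73310219, -0.67057591,  0.07460953, -0.08557181])}
```

View pics/side0.png

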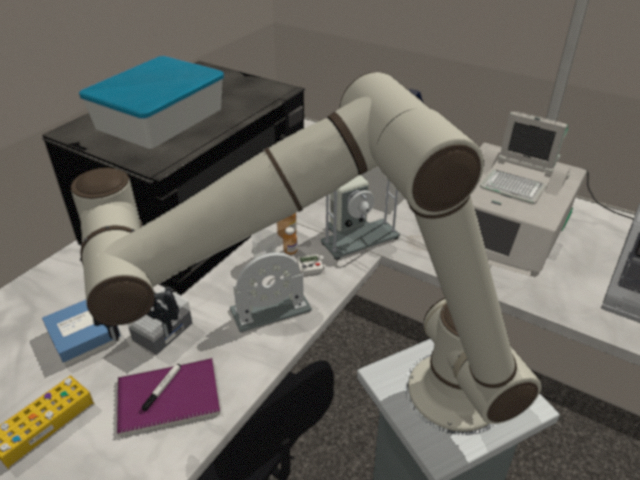

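View pics/top0.png

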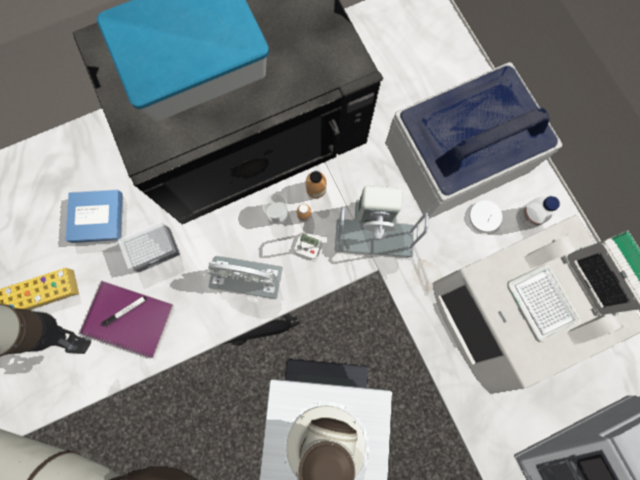

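The side view shows the wheel on its stand near (268,283) and the rotator near (355,210). In the top view they are near (247,268) and (380,215). I'll zoom in on both.

```bash
cat > h.py <<'E'
import numpy as np, cv2
from scipy.spatial.transform import Rotation as R
from bench import arm
def cam(n): return arm.get_image(n)
def ray(d,uv):
    v=np.array([(uv[0]-d["cx"])/d["fx"],(uv[1]-d["cy"])/d["fy"],1.])
    return R.from_quat(d["rotation"]).apply(v)
def plane(d,uv,p,n):
    r=ray(d,uv); n=np.asarray(n,float); return d["xyz"]+r*((np.asarray(p)-d["xyz"])@n)/(r@n)
def proj(d,P):
    q=R.from_quat(d["rotation"]).inv().apply(np.atleast_2d(P)-d["xyz"])
    return np.c_[q[:,0]/q[:,2]*d["fx"]+d["cx"],q[:,1]/q[:,2]*d["fy"]+d["cy"]]
def tri(d1,u1,d2,u2):
    a,b=ray(d1,u1),ray(d2,u2); s=np.linalg.lstsq(np.c_[a,-b],d2["xyz"]-d1["xyz"],rcond=None)[0]
    p,q=d1["xyz"]+a*s[0],d2["xyz"]+b*s[1]; return (p+q)/2,np.linalg.norm(p-q)
def crop(img,x,y,w,h,k): return cv2.resize(img[y:y+h,x:x+w,::-1],None,fx=k,fy=k,interpolation=cv2.INTER_CUBIC)
E
python3 - <<'E'
from h import *
s,t=cam("side"),cam("top")
a=crop(s["image"],220,240,100,75,4); b=crop(s["image"],310,165,100,75,4)
c=crop(t["image"],195,235,100,75,4); d=crop(t["image"],330,180,100,75,4)
cv2.imwrite("pics/z1.png",np.vstack([np.hstack([a,b]),np.hstack([c,d])]))
print(plane(t,(0,0),(0,0,0),(0,0,1)), plane(t,(247,270),(0,0,100),(0,0,1)),plane(s,(268,283),(0,0,100),(0,0,1)),plane(t,(380,215),(0,0,125),(0,0,1)))
print(proj(t,[0,0,0]))
E
```

```text
[1222.2525644  1145.72642258    0.        ] [419.1532348  237.31981398 100.        ] [400.04588376 261.08423044 100.        ] [586.65068008 -88.34093944 125.        ]
[[325.33775768 447.13195309]]
```

View pics/z1.png

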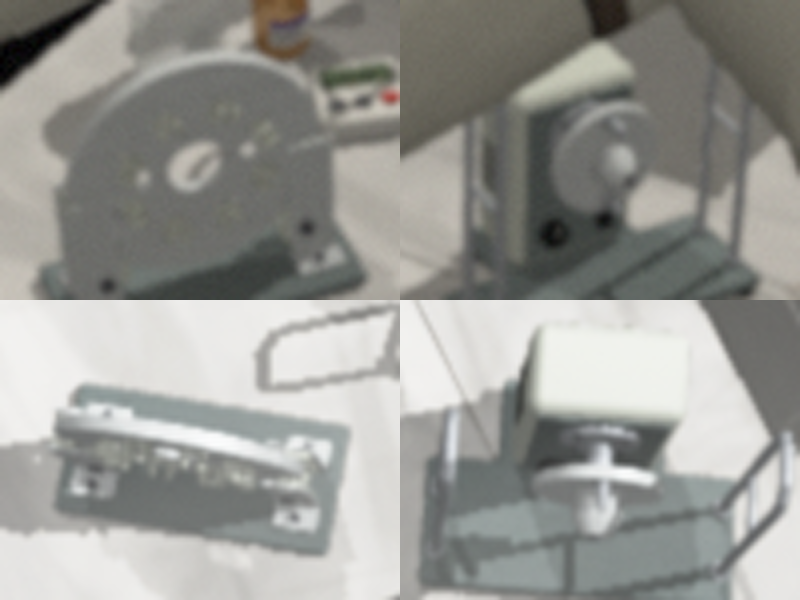

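Clips face the robot in both views, and the bolt holes are level. The hub's studs need a closer look, so I'll enlarge it and measure the stand and rotator plates.

```bash
python3 - <<'E'
from h import *
s,t=[cam("side") for _ in range(6)],[cam("top") for _ in range(6)]
for L,n in((s,"side"),(t,"top")):
    im=np.mean([x["image"] for x in L],0).astype(np.uint8); L[0]["image"]=im
    np.savez(f"{n}.npz",**L[0])
s,t=s[0],t[0]
a=crop(s["image"],340,180,50,50,8); b=crop(t["image"],355,200,50,50,8)
cv2.imwrite("pics/z2.png",np.hstack([a,b]))
# green-grey plate mask in top
hsv=cv2.cvtColor(t["image"],cv2.COLOR_RGB2HSV)
for p in [(215,262),(225,285),(270,290),(345,240),(400,250),(350,225)]: print(p,hsv[p[1],p[0]],t["image"][p[1],p[0]])
E
```

```text
(215, 262) [ 85   7 205] [199 205 204]
(225, 285) [ 80   7 110] [107 110 109]
(270, 290) [ 80   4 208] [205 208 207]
(345, 240) [ 78  11 112] [107 112 110]
(400, 250) [ 85  15 104] [ 98 104 103]
(350, 225) [ 85  14 112] [106 112 111]
```

View pics/z2.png

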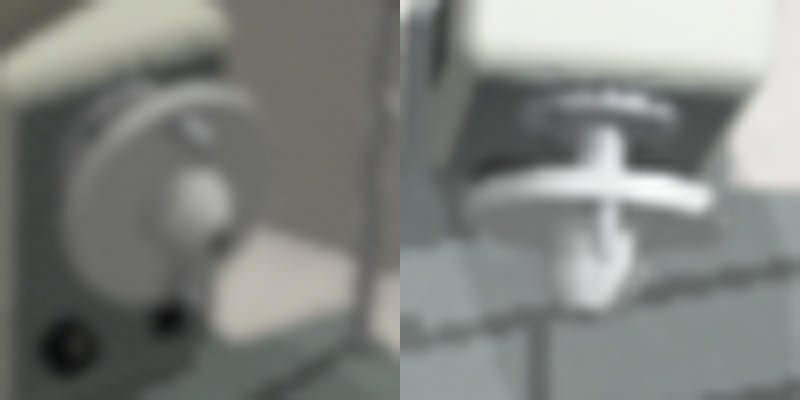

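Side view: upper stud tip is at about (366,197) and the spigot nose at about (366,206). Top view: upper stud tip is at about (381,231) and the nose at about (379,237). The studs are nearly vertical. Next I'll measure the plates and these points.

```bash
python3 - <<'E'
from h import *
ld=lambda n:dict(np.load(n+".npz"))
s,t=ld("side"),ld("top")
lab=cv2.cvtColor(t["image"],cv2.COLOR_RGB2LAB).astype(int)
hsv=cv2.cvtColor(t["image"],cv2.COLOR_RGB2HSV).astype(int)
m=((hsv[:,:,1]>=8)&(hsv[:,:,0]>70)&(hsv[:,:,0]<100)&(hsv[:,:,2]<190)&(hsv[:,:,2]>70)).astype(np.uint8)*255
out=t["image"][:,:,::-1].copy()
for nm,(x0,y0,x1,y1),z in(("stand",(198,240,300,310),10),("rot",(325,190,420,265),17)):
    mm=np.zeros_like(m); mm[y0:y1,x0:x1]=m[y0:y1,x0:x1]; mm=cv2.morphologyEx(mm,cv2.MORPH_OPEN,np.ones((3,3)))
    P=np.array([plane(t,(u,v),(0,0,z),(0,0,1))[:2] for v,u in np.argwhere(mm)],np.float32)
    r=cv2.minAreaRect(P); print(nm,r,len(P)); print(cv2.boxPoints(r))
    out[mm>0]=(0,0,255)
# blobs of bore/bolt holes in side view
a=cv2.resize(out[180:315,195:425],None,fx=3,fy=3); 
g=cv2.cvtColor(s["image"],cv2.COLOR_RGB2GRAY)
roi=g[265:300,245:295]; b=cv2.resize(cv2.cvtColor(roi,cv2.COLOR_GRAY2BGR),None,fx=10,fy=10,interpolation=cv2.INTER_CUBIC)[:, :]
b=cv2.resize(b,(500,350)); W=max(a.shape[1],b.shape[1]); pad=lambda q:cv2.copyMakeBorder(q,0,0,0,W-q.shape[1],0)
cv2.imwrite("pics/z3.png",cv2.resize(np.vstack([pad(a),pad(b)]),None,fx=.78,fy=.78)); print(a.shape)
_,bw=cv2.threshold(roi,150,255,0)
n,l,st,c=cv2.connectedComponentsWithStats(bw)
for i in range(1,n):
    if 3<st[i,4]<400: print(st[i],c[i]+[245,265],plane(s,c[i]+[245,265],(0,0,100),(0,0,1)))
st=tri(s,(366.2,197.3),t,(380.9,231.2)); no=tri(s,(365.6,205.6),t,(378.7,237.0)); print(st,no)
E
```

```text
stand ((412.75091552734375, 255.90692138671875), (188.34933471679688, 86.87648010253906), 85.2629165649414) 687
[[361.68378 165.64124]
 [448.2635  158.46667]
 [463.81805 346.1726 ]
 [377.23834 353.34717]]
rot ((579.1517944335938, -86.92913818359375), (146.33294677734375, 212.40655517578125), 0.4863896071910858) 2071
[[ 505.08643    18.649199]
 [ 506.88953  -193.7497  ]
 [ 653.21716  -192.50748 ]
 [ 651.41406    19.891418]]
(405, 690, 3)
[17 11 12 12 87] [267.28735632 281.16091954] [406.85133193 260.00481391 100.        ]
(array([536.23063518, -90.68030815, 156.13991428]), np.float64(2.319068375932135)) (array([527.03449842, -86.72389476, 135.32994279]), np.float64(1.7161976360623765))
```

View pics/z3.png

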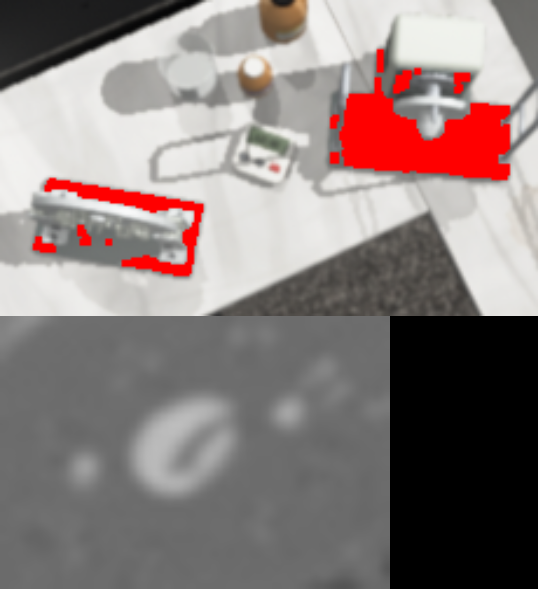

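```bash
python3 - <<'E'
from h import *
ld=lambda n:dict(np.load(n+".npz"))
s,t=ld("side"),ld("top")
g=lambda d:cv2.cvtColor(d["image"],cv2.COLOR_RGB2GRAY)
G=g(t); print("top cols 360-396"); 
for v in range(219,241): print(v,*G[v,360:397])
G=g(s); print("side cols 346-376")
for v in range(188,221): print(v,*G[v,346:377])
yaw=np.radians(.49); X=np.array([np.cos(yaw),np.sin(yaw),0]); Y=np.array([-np.sin(yaw),np.cos(yaw),0]);Z=np.array([0,0,1.])
H=np.array([552,-87.5,125])
for n,d in(("top",t),("side",s)):
    f=lambda x,y,z:np.round(proj(d,H+x*X+y*Y+z*Z)[0],1)
    print(n,"nose",f(-28,0,0),"L/R disc",f(0,42,0),f(0,-42,0),"disc top/bot",f(0,0,42),f(0,0,-42))
    for th in(80,90,100,110):
        c,q=34*np.cos(np.radians(th)),34*np.sin(np.radians(th)); print(th,f(-19,c,q),f(0,c,q),"lower",f(-19,-c,-q),f(0,-c,-q))
# wheel rim arc in side view: edges
yw=np.radians(-4.74); n=np.array([np.cos(yw),np.sin(yw),0]); Yw=np.array([-np.sin(yw),np.cos(yw),0]); C=np.array([412.8,255.9,100])
a=np.radians(np.arange(30,151,10)); print(np.round(proj(s,[C+x*n+80*(np.cos(q)*Yw+np.sin(q)*Z) for x in(-5,5) for q in a]),1))
print(np.round(proj(s,[C-4*n+y*Yw for y in(-34,0,34)]),1),np.round(proj(s,[C+4*n]),1))
E
```

```text
top cols 360-396
219 106 90 78 76 74 71 66 65 67 68 70 73 75 76 76 79 93 125 157 189 217 226 185 109 77 76 79 81 81 81 81 82 89 109 134 153 185
220 99 83 77 74 68 60 56 58 62 67 74 83 96 104 107 112 125 152 179 205 225 230 193 122 88 84 82 81 81 81 81 84 99 123 138 152 180
221 90 82 79 74 66 63 71 81 92 103 119 136 158 169 178 186 194 205 215 225 232 234 217 180 157 150 142 138 127 110 97 96 112 133 140 153 182
222 90 88 87 85 83 97 118 129 138 148 162 176 191 202 211 218 224 229 231 232 234 236 236 233 233 235 234 231 217 191 163 149 148 147 143 153 178
223 94 92 95 103 115 129 144 151 157 164 174 184 193 202 209 215 221 224 227 229 232 235 237 240 244 248 248 247 244 237 229 218 206 181 155 147 158
224 98 95 101 115 131 140 146 147 147 149 152 155 158 163 167 172 176 177 178 185 200 210 209 212 225 233 237 240 242 241 239 237 232 205 164 142 141
225 104 97 104 119 129 132 131 131 128 128 127 126 124 125 125 127 128 126 124 137 172 187 164 150 160 171 182 190 201 210 218 227 222 189 153 137 137
226 107 98 104 117 122 122 120 119 119 119 118 118 118 118 119 120 122 122 121 138 179 19
[... 6655 characters left out ...]
 ] [360.  194.5] lower [366.2 216.8] [362.6 213.3]
90 [365.5 197.3] [361.8 193.8] lower [364.4 217.5] [360.8 214. ]
100 [367.3 196.8] [363.7 193.4] lower [362.5 218. ] [359.  214.4]
110 [369.1 196.8] [365.4 193.3] lower [360.8 218.1] [357.3 214.6]
[[239.4 275.4]
 [242.3 270.9]
 [246.1 266.6]
 [250.5 262.7]
 [255.6 259.4]
 [261.  256.8]
 [266.7 254.9]
 [272.3 253.8]
 [277.8 253.6]
 [283.  254.2]
 [287.7 255.6]
 [291.7 257.8]
 [295.  260.6]
 [238.2 272.8]
 [241.1 268.3]
 [244.8 264. ]
 [249.3 260.2]
 [254.3 256.9]
 [259.7 254.3]
 [265.3 252.4]
 [271.  251.3]
 [276.4 251.1]
 [281.6 251.7]
 [286.2 253.1]
 [290.2 255.3]
 [293.5 258.1]]
[[281.7 276.5]
 [268.4 280.2]
 [254.9 283.9]] [[267.3 278.1]]
```

```bash
cat >> h.py <<'E'
def frame(yaw,tilt,flip=1):
    """tool frame: z toward wheel centre, tilted by tilt deg to +y(left), tool y along flip*wheel x"""
    x=np.array([np.cos(np.radians(yaw)),np.sin(np.radians(yaw)),0]);y=np.array([-x[1],x[0],0]);a=np.radians(tilt)
    up=np.cos(a)*np.array([0,0,1])+np.sin(a)*y
    tz=-up; ty=flip*x; return np.c_[np.cross(ty,tz),ty,tz],up
def plan(pos,Rt):
    s=arm.read_state(); R0=R.from_quat(s["ee_rot"]); d=R0.inv().apply(np.asarray(pos)-s["position"])/1000
    w=(R0.inv()*R.from_matrix(Rt)).as_rotvec(degrees=True)
    print("clock",s["clock"],"pos",s["position"].round(1),"j",s["joints"].round(2),"shift",d.round(4),"turn",w.round(2),"F",s["contact_force"].round(1),"w",round(s["gripper_width"],1),round(s["grasp_force"],1))
WC=np.array([412.8,255.9,100.]); WY=-4.74; HF=np.array([552,-87.,125]); HY=.49
E
python3 - <<'E'
from h import *
Rt,up=frame(WY,0,-1); plan(WC+[0,0,200],Rt)
E
```

```text
clock 0.8 pos [230.5 580.9 256.3] j [ 1.45  0.38  0.01 -0.   -1.19 -0.26] shift [ 0.2893  0.2349 -0.0437] turn [-0.    0.   73.09] F [-0.4  0.5 -0.2] w 85.7 0.0
```

```bash
python3 -m pendant '[[0.029,0.0235,-0.0044,0,0,0,0.06],[0.029,0.0235,-0.0044,0,0,0,0.06],[0.029,0.0235,-0.0044,0,0,0,0.06],[0.029,0.0235,-0.0044,0,0,0,0.06],[0.029,0.0235,-0.0044,0,0,0,0.06],[0.029,0.0235,-0.0044,0,0,0,0.06],[0.029,0.0235,-0.0044,0,0,0,0.06],[0.029,0.0235,-0.0044,0,0,0,0.06],[0.029,0.0235,-0.0044,0,0,0,0.06],[0.029,0.0235,-0.0044,0,0,0,0.06]]' && python3 -m pendant '[[0,0,0,0,0,8.12,0.06],[0,0,0,0,0,8.12,0.06],[0,0,0,0,0,8.12,0.06],[0,0,0,0,0,8.12,0.06],[0,0,0,0,0,8.12,0.06],[0,0,0,0,0,8.12,0.06],[0,0,0,0,0,8.12,0.06],[0,0,0,0,0,8.12,0.06],[0,0,0,0,0,8.12,0.06]]'; python3 - <<'E'
from h import *
for t in(45,-45):
    Rt,up=frame(WY,t,-1); plan(WC+150*up,Rt)
E
```

```text
clock: 1.8
position: [413.9, 254.1, 300.8]
ee_rot: [0.982, -0.188, 0.0, -0.0]
contact_force: [0.7, 0.2, 0.7]
gripper_width: 59.6
grasp_force: 0.0
clock: 2.7
position: [413.4, 255.5, 300.5]
ee_rot: [-0.675, 0.738, 0.0, 0.0]
contact_force: [-0.4, -0.6, 0.4]
gripper_width: 59.9
grasp_force: 0.0
clock 2.7 pos [413.4 255.5 300.5] j [ 0.89  0.11 -0.25 -0.   -1.21 -0.98] shift [-0.1064  0.0012  0.0944] turn [ 0.12 45.02 -0.31] F [-0.4 -0.6  0.4] w 59.9 0.0
clock 2.7 pos [413.4 255.5 300.5] j [ 0.89  0.11 -0.25 -0.   -1.21 -0.98] shift [0.1057 0.     0.0944] turn [ -0.14 -44.98  -0.3 ] F [-0.4 -0.6  0.4] w 59.9 0.0
```

```bash
python3 -m pendant '[[-0.0261,0,0.0017,0,7.5,0,0.06],[-0.0261,0,0.0017,0,7.5,0,0.06],[-0.0261,0,0.0017,0,7.5,0,0.06],[-0.0261,0,0.0017,0,7.5,0,0.06],[-0.0261,0,0.0017,0,7.5,0,0.06],[-0.0261,0,0.0017,0,7.5,0,0.06],[0,0,0,0,0,0,0.06]]'; python3 - <<'E'
from h import *
for t,r in((45,95),(45,80)):
    Rt,up=frame(WY,t,-1); plan(WC+r*up,Rt)
E
```

```text
clock: 3.4
position: [423.7, 399.0, 229.7]
ee_rot: [-0.625, 0.675, -0.263, -0.29]
contact_force: [-1.2, -1.9, -3.7]
gripper_width: 59.9
grasp_force: 0.0
clock 3.4 pos [423.7 399.  229.7] j [ 1.14  0.66  0.1   0.25 -1.78 -1.27] shift [ 0.0078 -0.0013  0.0984] turn [ 0.25 -1.1   0.46] F [-1.2 -1.9 -3.7] w 59.9 0.0
clock 3.4 pos [423.7 399.  229.7] j [ 1.14  0.66  0.1   0.25 -1.78 -1.27] shift [ 0.0076 -0.0013  0.1133] turn [ 0.25 -1.1   0.46] F [-1.2 -1.9 -3.7] w 59.9 0.0
```

```bash
python3 -m pendant '[[0.0039,-0.0006,0.025,0.12,-0.5,0.2,0.06],[0.0039,-0.0006,0.025,0.12,-0.5,0.2,0.06],[0,0,0.024,0,0,0,0.06],[0,0,0.024,0,0,0,0.06],[0,0,0,0,0,0,0.06],[0,0,0,0,0,0,0.06]]'; python3 - <<'E'
from h import *
Rt,up=frame(WY,45,-1); plan(WC+79*up,Rt)
E
```

```text
clock: 4.0
position: [420.9, 322.7, 178.5]
ee_rot: [-0.626, 0.684, -0.256, -0.272]
contact_force: [0.0, 1.1, 0.4]
gripper_width: 60.1
grasp_force: 0.0
clock 4.0 pos [420.9 322.7 178.5] j [ 1.1   0.59 -0.16  0.27 -1.55 -1.29] shift [-0.0075  0.0027  0.0242] turn [-0.31  1.11 -0.44] F [0.  1.1 0.4] w 60.1 0.0
```

```bash
python3 -m pendant '[[-0.0075,0.0027,0.012,-0.3,1.1,-0.44,0.06],[0,0,0.012,0,0,0,0.06],[0,0,0,0,0,0,0.06],[0,0,0,0,0,0,0.06],[0,0,0,0,0,0,0.06]]'; python3 - <<'E'
from h import *
Rt,up=frame(WY,45,-1); plan(WC+79*up,Rt)
d=cam("side"); cv2.imwrite("pics/g1.png",crop(d["image"],210,220,120,90,5))
E
```

```text
clock: 4.5
position: [417.1, 311.7, 155.1]
ee_rot: [-0.626, 0.679, -0.259, -0.282]
contact_force: [0.1, -0.3, 0.3]
gripper_width: 60.0
grasp_force: 0.0
clock 4.5 pos [417.1 311.7 155.1] j [ 1.09  0.61 -0.2   0.28 -1.51 -1.3 ] shift [ 0.0006 -0.0004 -0.0004] turn [ 0.02 -0.07  0.04] F [ 0.1 -0.3  0.3] w 60.0 0.0
```

View pics/g1.png

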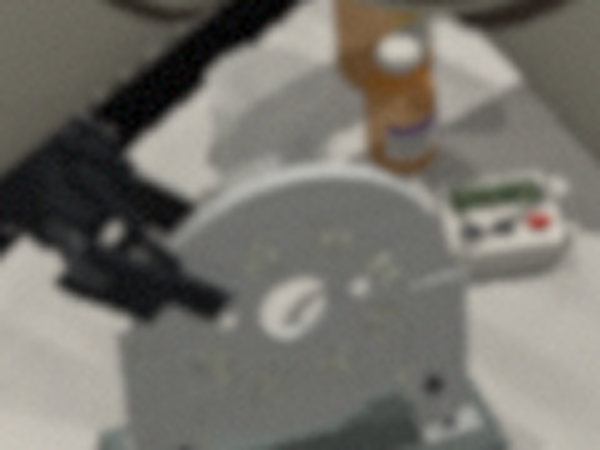

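The fingers straddle the rim at the upper left, with the front fingertip near (225,305) in the crop. I'll close now.

```bash
python3 -m pendant '[[0,0,0,0,0,0,0.03],[0,0,0,0,0,0,0.015],[0,0,0,0,0,0,0.005],[0,0,0,0,0,0,0.005],[0,0,0,0,0,0,0.005],[0,0,0,0,0,0,0.005],[0,0,0,0,0,0,0.005]]'; python3 - <<'E'
from h import *
Rt,up=frame(WY,45,-1); plan(WC+79*up,Rt); print(arm.read_state()["wrist_torque"])
E
```

```text
clock: 5.25
position: [417.0, 311.5, 155.1]
ee_rot: [-0.626, 0.679, -0.259, -0.282]
contact_force: [0.6, 1.5, 1.1]
gripper_width: 9.0
grasp_force: 60.1
clock 5.25 pos [417.  311.5 155.1] j [ 1.09  0.61 -0.2   0.28 -1.51 -1.3 ] shift [ 0.0005 -0.0004 -0.0006] turn [ 0.02 -0.08  0.04] F [0.6 1.5 1.1] w 9.0 60.1
[ 1.40824094 -0.22126234  0.06727726]
```

```bash
python3 -m pendant '[[0.0069,0,0.0003,0,-5,0,0.005],[0.0069,0,0.0003,0,-5,0,0.005],[0.0069,0,0.0003,0,-5,0,0.005],[0.0069,0,0.0003,0,-5,0,0.005],[0.0069,0,0.0003,0,-5,0,0.005],[0.0069,0,0.0003,0,-5,0,0.005],[0,0,0,0,0,0,0.005],[0,0,0,0,0,0,0.005]]'; python3 - <<'E'
from h import *
Rt,up=frame(WY,-46,-1); plan(WC+79*up,Rt); print(arm.read_state()["wrist_torque"])
E
```

```text
clock: 6.05
position: [414.1, 276.3, 175.8]
ee_rot: [-0.671, 0.73, -0.089, -0.097]
contact_force: [-0.3, 3.4, 0.1]
gripper_width: 8.8
grasp_force: 60.3
clock 6.05 pos [414.1 276.3 175.8] j [ 0.98  0.33 -0.37  0.14 -1.11 -1.15] shift [ 0.0692 -0.0004  0.0403] turn [ 3.000e-02 -6.107e+01 -3.000e-02] F [-0.3  3.4  0.1] w 8.8 60.3
[ 1.23498393  0.16063658 -0.10571611]
```

Forces are tiny. I'll continue for the other 61°.

```bash
python3 -m pendant '[[0.0069,0,0.0003,0,-5,0,0.005],[0.0069,0,0.0003,0,-5,0,0.005],[0.0069,0,0.0003,0,-5,0,0.005],[0.0069,0,0.0003,0,-5,0,0.005],[0.0069,0,0.0003,0,-5,0,0.005],[0.0069,0,0.0003,0,-5,0,0.005],[0,0,0,0,0,0,0.005],[0,0,0,0,0,0,0.005]]'; python3 - <<'E'
from h import *
Rt,up=frame(WY,-46,-1); plan(WC+79*up,Rt); print(arm.read_state()["wrist_torque"])
E
```

```text
clock: 6.85
position: [411.3, 236.1, 175.7]
ee_rot: [-0.671, 0.73, 0.088, 0.095]
contact_force: [0.4, 3.5, 0.9]
gripper_width: 8.9
grasp_force: 60.2
clock 6.85 pos [411.3 236.1 175.7] j [ 0.75  0.16 -0.46 -0.25 -0.77 -0.67] shift [0.0411 0.0001 0.0106] turn [  0.05 -31.17  -0.05] F [0.4 3.5 0.9] w 8.9 60.2
[0.89001946 0.03739082 0.00355481]
```

```bash
python3 -m pendant '[[0.0069,0,0.0003,0,-5.2,0,0.005],[0.0069,0,0.0003,0,-5.2,0,0.005],[0.0069,0,0.0003,0,-5.2,0,0.005],[0.0069,0,0.0003,0,-5.2,0,0.005],[0.0069,0,0.0003,0,-5.2,0,0.005],[0.0069,0,0.0003,0,-5.2,0,0.005],[0,0,0,0,0,0,0.005],[0,0,0,0,0,0,0.005],[0,0,0,0,0,0,0.005]]'; python3 - <<'E'
from h import *
Rt,up=frame(WY,-46,-1); plan(WC+79*up,Rt); print(arm.read_state()["wrist_torque"])
E
```

```text
clock: 7.75
position: [406.6, 200.1, 154.0]
ee_rot: [-0.625, 0.677, 0.265, 0.285]
contact_force: [0.3, 0.3, -4.1]
gripper_width: 9.1
grasp_force: 59.8
clock 7.75 pos [406.6 200.1 154. ] j [ 0.23  0.24 -0.42 -1.02 -0.93  0.34] shift [-0.0002 -0.0016 -0.0011] turn [ 0.26 -0.14  0.03] F [ 0.3  0.3 -4.1] w 9.1 59.8
[-2.36877368 -0.01380579 -0.10369453]
```

```bash
python3 -m pendant '[[0,0,0,0,0,0,0.02],[0,0,0,0,0,0,0.04],[0,0,0,0,0,0,0.06],[0,0,0,0,0,0,0.06],[0,0,0,0,0,0,0.06],[0,0,0,0,0,0,0.06],[0,0,-0.02,0,0,0,0.06],[0,0,-0.035,0,0,0,0.06],[0,0,-0.035,0,0,0,0.06],[0,0,0,0,0,0,0.06]]' && python3 -m pendant '[[-0.0221,0,0.0014,0,7.6,0,0.06],[-0.0221,0,0.0014,0,7.6,0,0.06],[-0.0221,0,0.0014,0,7.6,0,0.06],[-0.0221,0,0.0014,0,7.6,0,0.06],[-0.0221,0,0.0014,0,7.6,0,0.06],[-0.0221,0,0.0014,0,7.6,0,0.06],[0,0,0,0,0,0,0.06],[0,0,0,0,0,0,0.06],[0,0,0,0,0,0,0.06]]'; python3 - <<'E'
from h import *
Rt,up=frame(WY,0,-1); plan(WC+79*up,Rt)
d=[cam("side") for _ in range(4)]; im=np.mean([x["image"] for x in d],0).astype(np.uint8)
d[0]["image"]=im; np.savez("side2.npz",**d[0])
cv2.imwrite("pics/w2.png",np.vstack([crop(im,245,262,50,36,12)]))
n=np.array([np.cos(np.radians(WY)),np.sin(np.radians(WY)),0]);Y=np.array([-n[1],n[0],0])
for th in(85,91,97): print(th,[proj(d[0],WC-4*n+k*34*(np.cos(np.radians(th))*Y+np.sin(np.radians(th))*np.array([0,0,1])))[0].round(1) for k in(1,-1)])
E
```

```text
clock: 8.75
position: [403.8, 133.5, 220.1]
ee_rot: [-0.623, 0.677, 0.263, 0.29]
contact_force: [0.4, 0.4, 0.6]
gripper_width: 60.4
grasp_force: 0.0
clock: 9.65
position: [410.2, 245.7, 265.7]
ee_rot: [-0.678, 0.735, 0.019, 0.013]
contact_force: [-0.3, -1.2, 0.1]
gripper_width: 60.0
grasp_force: 0.0
clock 9.65 pos [410.2 245.7 265.7] j [ 0.86  0.12 -0.32 -0.04 -1.1  -0.92] shift [-0.0065 -0.0027  0.0871] turn [0.58 2.6  0.08] F [-0.3 -1.2  0.1] w 60.0 0.0
85 [array([266.4, 269.9]), array([270.3, 290.2])]
91 [array([267.9, 269.5]), array([268.9, 290.6])]
97 [array([269.3, 269.2]), array([267.5, 290.9])]
```

View pics/w2.png

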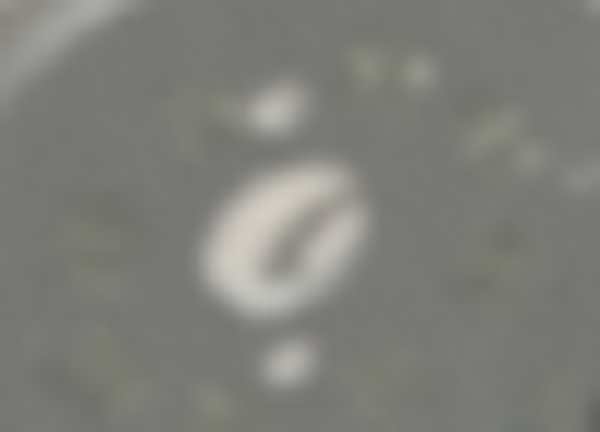

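The holes are at (267.6,270.6) and (268.7,291.6), one above the other. That matches a prediction of 91°, so the wheel is at the stud angle and released. Now I'll regrasp it at the top.

```bash
python3 -m pendant '[[-0.0065,-0.0027,0.02,0.58,2.6,0.08,0.06],[0,0,0.03,0,0,0,0.06],[0,0,0.025,0,0,0,0.06],[0,0,0,0,0,0,0.06],[0,0,0,0,0,0,0.06],[0,0,0,0,0,0,0.06]]'; python3 - <<'E'
from h import *
Rt,up=frame(WY,0,-1); plan(WC+79*up,Rt)
E
```

```text
clock: 10.45
position: [414.8, 253.8, 193.5]
ee_rot: [-0.677, 0.736, -0.001, 0.002]
contact_force: [-0.2, -0.2, 0.8]
gripper_width: 59.8
grasp_force: 0.0
clock 10.45 pos [414.8 253.8 193.5] j [ 0.89  0.21 -0.42  0.   -0.94 -0.97] shift [-0.0019  0.0023  0.0145] turn [-0.23  0.14  0.01] F [-0.2 -0.2  0.8] w 59.8 0.0
```

```bash
python3 -m pendant '[[-0.0019,0.0023,0.0145,-0.23,0.14,0,0.06],[0,0,0,0,0,0,0.06],[0,0,0,0,0,0,0.06],[0,0,0,0,0,0,0.06],[0,0,0,0,0,0,0.03],[0,0,0,0,0,0,0.015],[0,0,0,0,0,0,0.005],[0,0,0,0,0,0,0.005],[0,0,0,0,0,0,0.005],[0,0,0,0,0,0,0.005],[0,0,0,0,0,0,0.005]]'; python3 - <<'E'
from h import *
Rt,up=frame(WY,0,-1); plan(WC+79*up,Rt); print(arm.read_state()["wrist_torque"])
E
```

```text
clock: 11.55
position: [411.8, 255.5, 177.5]
ee_rot: [-0.678, 0.735, -0.0, -0.002]
contact_force: [-0.6, -0.0, 2.5]
gripper_width: 9.2
grasp_force: 60.1
clock 11.55 pos [411.8 255.5 177.5] j [ 0.89  0.23 -0.44 -0.   -0.91 -0.97] shift [-0.0004 -0.0009 -0.0015] turn [ 0.12 -0.14  0.05] F [-0.6 -0.   2.5] w 9.2 60.1
[-0.02148164  0.31774799  0.11992395]
```

```bash
python3 -m pendant '[[0,0,-0.01,0,0,0,0.005],[0,0,-0.015,0,0,0,0.005],[0,0,-0.02,0,0,0,0.005],[0,0,-0.02,0,0,0,0.005],[0,0,-0.02,0,0,0,0.005],[0,0,-0.015,0,0,0,0.005],[0,0,0,0,0,0,0.005],[0,0,0,0,0,0,0.005],[0,0,0,0,0,0,0.005]]'; python3 - <<'E'
from h import *
Rt,up=frame(HY,0,-1); x=-Rt[:,1]; plan(HF-75*x+(77.5+75)*up,Rt)
E
```

```text
clock: 12.45
position: [411.3, 255.1, 275.8]
ee_rot: [-0.677, 0.736, 0.0, -0.003]
contact_force: [0.6, -0.6, -3.2]
gripper_width: 9.0
grasp_force: 59.2
clock 12.45 pos [411.3 255.1 275.8] j [ 0.89  0.13 -0.29 -0.   -1.16 -0.97] shift [ 0.3362 -0.0938 -0.0006] turn [ 0.28 -0.25 -5.22] F [ 0.6 -0.6 -3.2] w 9.0 59.2
```

```bash
python3 -m pendant '[[0.012,-0.004,0,0,0,0,0.005],[0.025,-0.008,0,0,0,0,0.005],[0.033,-0.009,0,0,0,0,0.005],[0.033,-0.009,0,0,0,0,0.005],[0.033,-0.009,0,0,0,0,0.005],[0.033,-0.009,0,0,0,0,0.005],[0.033,-0.009,0,0,0,0,0.005],[0.033,-0.009,0,0,0,0,0.005],[0.033,-0.009,0,0,0,0,0.005],[0.033,-0.009,0,0,0,0,0.005],[0.025,-0.007,0,0,0,0,0.005],[0.01,-0.003,0,0,0,0,0.005]]' && python3 -m pendant '[[0,0,0,0.1,-0.1,-2,0.005],[0,0,0,0.2,-0.15,-3.2,0.005],[0,0,0,0,0,0,0.005],[0,0,0,0,0,0,0.005],[0,0,0,0,0,0,0.005],[0,0,0,0,0,0,0.005]]'; python3 - <<'E'
from h import *
Rt,up=frame(HY,0,-1); x=-Rt[:,1]; plan(HF-75*x+(77.5)*up,Rt)
d=cam("side");e=cam("top"); cv2.imwrite("pics/c1.png",np.hstack([crop(d["image"],290,140,130,130,3),crop(e["image"],320,170,130,130,3)]))
E
```

```text
clock: 13.65
position: [477.6, -89.3, 277.0]
ee_rot: [-0.676, 0.737, 0.001, -0.003]
contact_force: [0.1, 0.8, -3.3]
gripper_width: 8.6
grasp_force: 59.2
clock: 14.25
position: [478.1, -86.7, 277.8]
ee_rot: [0.71, -0.704, 0.0, -0.002]
contact_force: [0.2, -0.2, -4.0]
gripper_width: 8.8
grasp_force: 59.2
clock 14.25 pos [478.1 -86.7 277.8] j [ 0.15  0.13 -0.29 -0.   -1.15 -0.15] shift [0.0011 0.0013 0.0753] turn [-0.16  0.11  0.  ] F [ 0.2 -0.2 -4. ] w 8.8 59.2
```

View pics/c1.png

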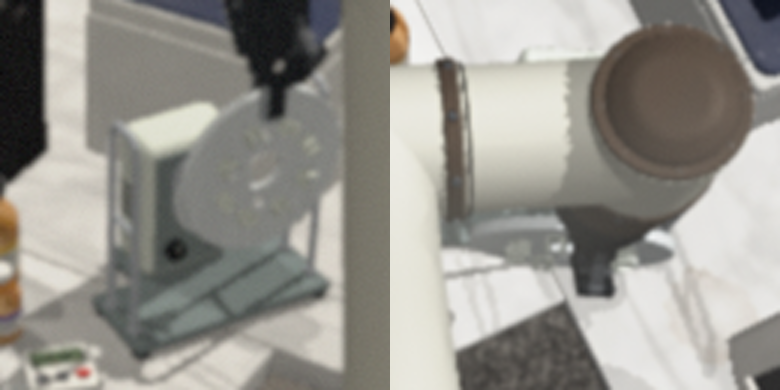

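The wheel is held in front of the hub. Its bore is near (263,170) in the left crop and it clears the guards. I'll lower it to hub height.

```bash
python3 -m pendant '[[0.0005,0.0006,0.01,-0.16,0.11,0,0.005],[0.0006,0.0007,0.02,0,0,0,0.005],[0,0,0.02,0,0,0,0.005],[0,0,0.015,0,0,0,0.005],[0,0,0.01,0,0,0,0.005],[0,0,0,0,0,0,0.005],[0,0,0,0,0,0,0.005],[0,0,0,0,0,0,0.005]]'; python3 - <<'E'
from h import *
Rt,up=frame(HY,0,-1); x=-Rt[:,1]; plan(HF-75*x+(77.5)*up,Rt)
s=arm.read_state(); r=R.from_quat(s["ee_rot"]); C=s["position"]+r.apply([0,0,77.5]); print("C",C.round(1))
d=[cam("side") for _ in range(4)]; im=np.mean([k["image"] for k in d],0).astype(np.uint8)
n=-r.as_matrix()[:,1]; up=-r.as_matrix()[:,2]; Y=np.cross(up,n)
th=np.radians(91)
pr=proj(d[0],[C-4*n,C+4*n]+[C-4*n+k*34*(np.cos(th)*Y+np.sin(th)*up) for k in(1,-1)]); print(pr.round(1))
u,v=pr[0].astype(int); cv2.imwrite("pics/w3.png",crop(im,u-25,v-20,50,40,12)); print(u-25,v-20)
G=cv2.cvtColor(im,cv2.COLOR_RGB2GRAY)[v-20:v+20,u-25:u+25]; np.save("w3.npy",G)
E
```

```text
clock: 15.15
position: [477.6, -87.9, 203.8]
ee_rot: [0.71, -0.704, 0.001, -0.001]
contact_force: [0.6, -0.5, -2.3]
gripper_width: 8.8
grasp_force: 59.2
clock 15.15 pos [477.6 -87.9 203.8] j [ 0.15  0.2  -0.4   0.   -0.97 -0.14] shift [-0.0003  0.0006  0.0013] turn [-0.13 -0.    0.02] F [ 0.6 -0.5 -2.3] w 8.8 59.2
C [477.8 -87.9 126.3]
[[376.4 218.4]
 [374.8 216.8]
 [377.4 207.9]
 [375.5 228.6]]
351 198
```

View pics/w3.png

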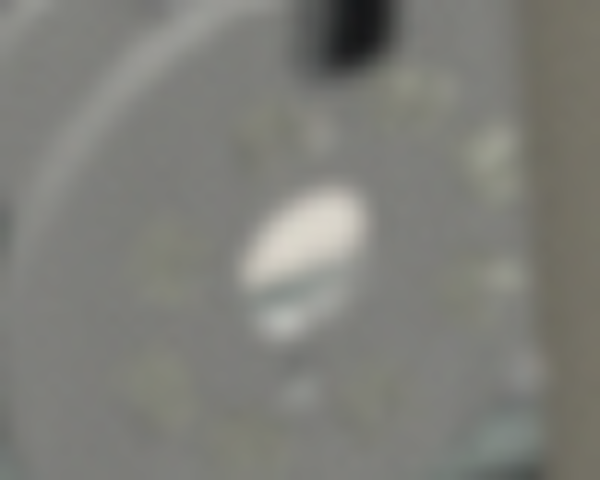

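Bore and hole pixels show the same small offset as on the stand (about +1 row, a calibration effect), so the wheel is seated in the grip as assumed. I'll make fine corrections and approach the nose.

```bash
python3 -m pendant '[[0.0005,0,0.0013,-0.13,-1,0,0.005],[0,-0.01,0,0,0,0,0.005],[0,-0.012,0,0,0,0,0.005],[0,-0.01,0,0,0,0,0.005],[0,-0.006,0,0,0,0,0.005],[0,0,0,0,0,0,0.005],[0,0,0,0,0,0,0.005],[0,0,0,0,0,0,0.005]]'; cat >> h.py <<'E'
def hub():
    Rt,up=frame(HY,0,-1); s=arm.read_state(); r=R.from_quat(s["ee_rot"]); M=np.c_[-Rt[:,1],np.cross(up,-Rt[:,1]),up]
    C=s["position"]+r.apply([0,0,77.5]); m=r.as_matrix()
    print("clk",s["clock"],"wheel in hub",(M.T@(C-HF)).round(1),"tilt/pitch/yaw err",(r.inv()*R.from_matrix(Rt)).as_rotvec(degrees=True).round(2),"F",s["contact_force"].round(1),"T",s["wrist_torque"].round(2),"w",round(s["gripper_width"],1),round(s["grasp_force"],1))
E
python3 -c "from h import *;hub()"
```

```text
clock: 16.15
position: [514.5, -88.1, 201.4]
ee_rot: [0.71, -0.704, -0.007, -0.005]
contact_force: [-1.0, -0.3, -3.9]
gripper_width: 8.9
grasp_force: 59.2
clk 16.15 wheel in hub [-37.8   0.6  -1.1] tilt/pitch/yaw err [0.16 1.   0.  ] F [-1.  -0.3 -3.9] T [-0.11 -0.01  0.  ] w 8.9 59.2
```

```bash
python3 -m pendant '[[0.0006,-0.003,-0.001,0.16,0,0,0.005],[0,-0.004,0,0,0,0,0.005],[0,-0.004,0,0,0,0,0.005],[0,0,0,0,0,0,0.005],[0,0,0,0,0,0,0.005]]'; python3 -c "from h import *;hub()"; python3 -m pendant '[[0,-0.003,0,0,0,0,0.005],[0,-0.003,0,0,0,0,0.005],[0,0,0,0,0,0,0.005],[0,0,0,0,0,0,0.005]]'; python3 -c "from h import *;hub()"
```

```text
clock: 16.65
position: [525.9, -88.6, 202.4]
ee_rot: [0.71, -0.704, -0.006, -0.006]
contact_force: [0.2, -1.0, -4.0]
gripper_width: 9.0
grasp_force: 59.2
clk 16.65 wheel in hub [-26.1  -0.1  -0.1] tilt/pitch/yaw err [-0.02  1.    0.  ] F [ 0.2 -1.  -4. ] T [-0.07  0.09 -0.01] w 9.0 59.2
clock: 17.05
position: [531.9, -88.6, 202.4]
ee_rot: [0.71, -0.704, -0.006, -0.006]
contact_force: [-0.9, 0.3, -4.2]
gripper_width: 9.1
grasp_force: 59.2
clk 17.05 wheel in hub [-20.   -0.1  -0.1] tilt/pitch/yaw err [-0.03  0.99  0.  ] F [-0.9  0.3 -4.2] T [-0.11  0.02 -0.  ] w 9.1 59.2
```

```bash
python3 -m pendant '[[0,-0.003,0,0,0,0,0.005],[0,-0.003,0,0,0,0,0.005],[0,0,0,0,0,0,0.005],[0,0,0,0,0,0,0.005]]'; python3 -c "from h import *;hub()"; python3 -m pendant '[[0,-0.003,0,0,0,0,0.005],[0,-0.002,0,0,0,0,0.005],[0,0,0,0,0,0,0.005],[0,0,0,0,0,0,0.005]]'; python3 -c "from h import *;hub()"
```

```text
clock: 17.45
position: [538.2, -88.8, 202.5]
ee_rot: [0.71, -0.704, -0.006, -0.006]
contact_force: [0.4, -2.3, -3.5]
gripper_width: 9.1
grasp_force: 59.1
clk 17.45 wheel in hub [-13.7  -0.3   0. ] tilt/pitch/yaw err [-0.07  0.97  0.01] F [ 0.4 -2.3 -3.5] T [-0.87 -0.1   0.  ] w 9.1 59.1
clock: 17.85
position: [542.9, -88.6, 202.4]
ee_rot: [0.71, -0.704, -0.006, -0.006]
contact_force: [-1.3, -2.8, -3.4]
gripper_width: 9.1
grasp_force: 59.1
clk 17.85 wheel in hub [-9.  -0.2 -0.1] tilt/pitch/yaw err [-0.04  0.98  0.01] F [-1.3 -2.8 -3.4] T [-1.15  0.2   0.03] w 9.1 59.1
```

```bash
python3 -m pendant '[[0.0006,-0.003,0,0,0,0,0.005],[0,-0.0015,0,0,0,0,0.005],[0,0,0,0,0,0,0.005],[0,0,0,0,0,0,0.005]]'; python3 -c "from h import *;hub()"; python3 -m pendant '[[0,-0.001,0,0,0,0,0.005],[0,-0.001,0,0,0,0,0.005],[0,0,0,0,0,0,0.005]]'; python3 -c "from h import *;hub()"
```

```text
clock: 18.25
position: [547.8, -88.9, 202.6]
ee_rot: [0.71, -0.704, -0.006, -0.007]
contact_force: [-0.7, -1.4, -4.0]
gripper_width: 8.8
grasp_force: 59.2
clk 18.25 wheel in hub [-4.1 -0.5  0.1] tilt/pitch/yaw err [-0.1   1.01  0.01] F [-0.7 -1.4 -4. ] T [-0.66  0.04  0.01] w 8.8 59.2
clock: 18.55
position: [548.2, -89.0, 202.4]
ee_rot: [0.71, -0.704, -0.007, -0.005]
contact_force: [-5.0, -0.7, -0.6]
gripper_width: 8.7
grasp_force: 59.6
clk 18.55 wheel in hub [-4.1 -0.7 -0.1] tilt/pitch/yaw err [ 0.15  1.   -0.  ] F [-5.  -0.7 -0.6] T [-0.29  1.49  0.07] w 8.7 59.6
```

Contact with the hub face came at x ≈ -4.1 mm, which is the predicted home position. I'll lower the wheel slightly onto the spigot and release it.

```bash
python3 -m pendant '[[0,0.0005,0.001,0,0,0,0.005],[0,0,0.0007,0,0,0,0.005],[0,0,0,0,0,0,0.005],[0,0,0,0,0,0,0.005]]'; python3 -c "from h import *;hub()"; python3 -m pendant '[[0,0,0,0,0,0,0.012],[0,0,0,0,0,0,0.018],[0,0,0,0,0,0,0.026],[0,0,0,0,0,0,0.034],[0,0,0,0,0,0,0.04],[0,0,0,0,0,0,0.04],[0,0,0,0,0,0,0.04]]';python3 -c "from h import *;hub()"
```

```text
clock: 18.95
position: [548.1, -89.3, 201.1]
ee_rot: [0.71, -0.704, -0.006, -0.006]
contact_force: [-5.5, -1.2, 1.0]
gripper_width: 8.8
grasp_force: 59.9
clk 18.95 wheel in hub [-4.  -0.9 -1.4] tilt/pitch/yaw err [0.06 0.97 0.01] F [-5.5 -1.2  1. ] T [-0.54  1.62  0.07] w 8.8 59.9
clock: 19.65
position: [549.1, -89.0, 200.9]
ee_rot: [0.71, -0.704, -0.006, -0.007]
contact_force: [-0.0, 0.3, 0.5]
gripper_width: 40.1
grasp_force: 0.0
clk 19.65 wheel in hub [-2.9 -0.6 -1.6] tilt/pitch/yaw err [-0.06  1.    0.  ] F [-0.   0.3  0.5] T [-0.03  0.05  0.  ] w 40.1 0.0
```

```bash
python3 -m pendant '[[0,0,-0.01,0,0,0,0.04],[0,0,-0.02,0,0,0,0.04],[0,0,-0.03,0,0,0,0.04],[0,0,-0.03,0,0,0,0.04],[0,0,-0.03,0,0,0,0.04],[-0.02,0.03,-0.02,0,0,0,0.04],[-0.04,0.03,0,0,0,0,0.04],[-0.04,0.03,0,0,0,0,0.04],[-0.04,0.03,0,0,0,0,0.04],[-0.04,0,0,0,0,0,0.04],[-0.04,0,0,0,0,0,0.04],[-0.03,0,0,0,0,0,0.04]]'; python3 - <<'E'
from h import *
d=cam("side");e=cam("top"); cv2.imwrite("pics/f1.png",np.hstack([crop(d["image"],310,150,100,110,4),crop(e["image"],330,170,100,110,4)]))
E
```

```text
clock: 20.85
position: [426.2, 159.4, 346.5]
ee_rot: [0.711, -0.703, -0.006, -0.008]
contact_force: [-0.5, -0.4, -0.6]
gripper_width: 39.8
grasp_force: 0.0
```

View pics/f1.png

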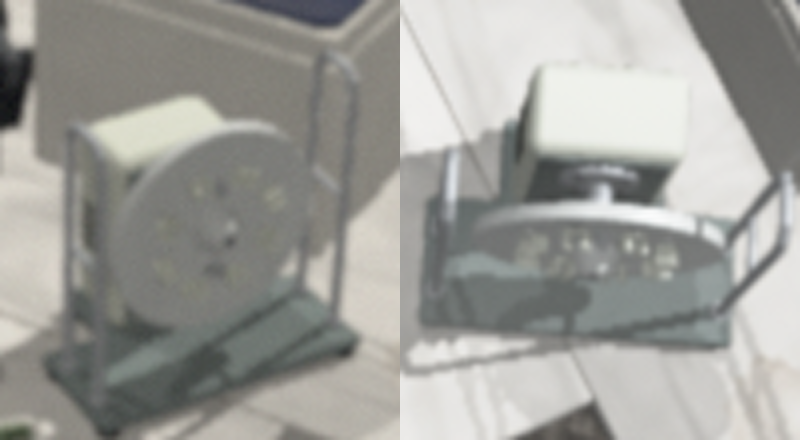

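The wheel hangs flush on the hub with its clips facing out. The spigot shows in the bore near (222,235), with the studs in the holes at (219,187) and (214,270). I'm handing it in.

```bash
python3 -m pendant '[[0,0,0,0,0,0,0.04],[0,0,0,0,0,0,0.04],[0,0,0,0,0,0,0.04]]'; python3 -c "
from bench import arm
print(arm.job_done())"
```

```text
clock: 21.25
position: [426.7, 156.5, 345.3]
ee_rot: [0.71, -0.705, -0.006, -0.007]
contact_force: [0.1, -0.3, 0.2]
gripper_width: 40.2
grasp_force: 0.0
the job is handed in; nothing more can be done
None
```

I turned the wheel to the stud angle on its stand, let it go, took hold of it again and slid it fully home on the hub; in the last pictures it hangs there released with its clips facing out, and I handed the job in at about 21 s (no verdict was returned).

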